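# Dock the yellow-green bead jar and open it

## Robot

A 6-joint arm with a two-finger parallel gripper is mounted at the origin on the work surface. World frame = base frame: x ahead of the robot, y to its left, z up, the work surface at z = 0. Lengths are in m, angles in rad, forces in N, time in s.
With the tool pointing down it reaches from about 0.375 to 0.75 m from the base axis. Payload 9 kg.
Tool frame: the origin (TCP) lies midway between the tips of the shut fingers; the grasp point (between the pads) lies 19 mm behind it; z points along the fingers, y is the direction in which the jaws open and shut (so a half turn about z gives the same grasp; the last joint's range is limited). The gripper opens to 85 mm and grips with 20 to 120 N. Pads are 22 mm wide; open, the fingers measure 114 mm over their backs; the gripper's body (76 mm by 85 mm) begins 54 mm behind the grasp point. The pads swing forward as they close: fully open they stand 13 mm farther back than shut.
Start: joints at [1.015, 0.104, 0.097, 1.564, 0, 1.353], TCP at [0.199, 0.566, 0.231] pointing down, gripper open.
Joint ranges: [-2.99, 2.99], [-0.84, 1.86], [-1.1, 1.16], [-1.84, 2.11], [-1.51, 1.56], [-3.14, 3.14]. Speed limits (rad/s): [2.22, 2.22, 2.57, 3.14, 3.14, 3.14].

## Interface

Orientations are given as a unit quaternion [x, y, z, w].
In Python, from plant import env gives the robot as it stands.
- The arm moves only by the shell command python3 -m crank 'ROWS'. ROWS is JSON, a list of rows, each an object of numbers: "fingers": the opening, from -1 (shut) to 1 (fully open); "x", "y", "z": the shift along the tool's x, y, z in m; "ax", "ay", "az": the turn, a rotation vector about the tool's x, y, z in rad. In form: [{"fingers": .., "x": .., "y": .., "z": .., "ax": .., "ay": .., "az": ..}, ...]. A call has 1 to 5 rows; each row is the pose to reach, as a shift and turn from the pose commanded when the call began, along the tool's axes at that moment; what a row does not reach only later rows make up. A row lasts 1/12 s, in which the tool goes at most 41.7 mm and 7.16 degrees, less where a joint would pass 70% of its speed; a pose out of reach is approached as far as the arm can. A call with a gripper value outside its range is refused whole. The fingers move at their own pace and stop on an object; the grip force is fixed at half the most. Time passes only in rows, so rows that repeat a pose let the fingers close. It gives the time, the measured TCP pose, the force and the opening at its end, in the units of the state.
- env.get_obs(): the state, without advancing time (a new reading comes with each control period).
- env.get_image(name): name is "scene" or "top" or "wrist"; returns (picture, depth): 400x640x3 uint8, red, green, blue; 400x640 float32, m along the optical axis (not along the pixel's ray), 0 where there is no reading.
- env.get_calibration(name): a dict with "fx", "fy", "cx", "cy" (pixels), "R" (3x3) and "t" (3): a world point X has camera coordinates R X + t. Camera axes: x right, y down, z forward; pixel columns grow to the right and rows downward; lengths in m; the calibration is good to about 2 mm. A picture is of the moment at which its call begins: read the wrist's pose just before it. get_calibration takes no time and is no camera call; for the wrist camera it gives the pose at the moment of the call.
- env.finish_job(): hands the job in, once; it reports no verdict.
The state is a dict: "t": time; "joint_pos": joint angles; "qvel": joint speeds; "joint_efforts": joint torques, N m; "ee_pos": TCP position; "tool_rot": TCP orientation; "force": force on the tool from outside, world axes, zero at the start; "torque": the same for the moment, N m; "opening": opening from 0.0 (shut) to 1.0 (fully open).
Only numpy, scipy, OpenCV 4.12 (cv2) and the standard library are available. Lean on these libraries where they do the work, as an engineer would, in place of code of your own. Each camera call takes 0.05 s, during which the arm holds its last target.

## Task

Put the jar of yellow-green beads back into its own holder, the one with the yellow-green labels, seated fully home; its square pocket then keeps the jar from turning. Unscrew the tight cap there, anticlockwise seen from above, turning it only until the thread lets go (about a quarter of a turn), lift it straight off and finish with the gripper still holding the cap, level and still, just above the open mouth, clear of it by one to three centimetres, with the jar left fully home. Keep the jar upright throughout and leave the other jars and things where they are.

Things in the scene. Friction and masses are not known exactly. Their poses are not given: they have to be found in the camera images.
- jar_center (a point): The jar to open: clear, square, with yellow-green beads, loose on the counter, 0.1 to 0.2 kg. Point on its axis, 42 mm above its underside (half-way up without cap). Body 50 x 50 mm, faces across x and y, 52 mm tall; then a 40 x 40 mm shoulder to 60 mm and a round neck, 39 mm across its thread, rim at 84 mm. z up along the axis.
- jar_mouth (a point): Centre of that jar's mouth (neck rim), on its axis, 84 mm above its underside; same axes as jar_center.
- cap_center (a point): That jar's white ribbed screw cap, a separate part: 48 mm across, 26 mm tall, 22 g, a yellow-green dot off-centre on top towards its +x. Point at its centre, 13 mm above its lower edge. Screwed tight: lower edge 63 mm and top 89 mm above the jar's underside, x along the jar's x. The tight cap can be gripped to carry the jar.
- cap_rim (a point): Centre of the cap's lower edge; axes as cap_center. Right-handed quick thread: turning the cap 66 degrees anticlockwise from above, relative to the jar, raises it 1 mm and frees it; a sprung seal then lifts it up to 1 mm more. Past about 95 degrees it meets the next thread unless lifted. Turning takes about 0.2 to 0.4 N m; the jar must be braced.
- holder_green_floor (a point): The jar's own holder: grey block fixed to the counter, 90 x 90 mm, 36 mm tall, yellow-green label strips at its -x and +x sides. Square pocket 54 x 54 mm, 30 mm deep, 2 mm chamfer at the mouth, sides along x and y. Point: centre of the pocket floor, 6 mm above the counter. The jar fits in any of four quarter turns, 2 mm play per side.
- holder_pink_floor (a point): An empty holder of the same shape with pink labels, not to be used; centre of its pocket floor.
- holder_brown_floor (a point): A holder of the same shape with brown labels, taken by the brown jar; centre of its pocket floor.
- brown_jar_center (a point): Bystander: closed jar of brown beads, 50 x 50 mm, 89 mm tall with its cap, standing in the brown holder; point half-way up.
- black_jar_center (a point): Bystander: closed jar of black beads, 50 x 50 mm, 89 mm tall, on the counter to the left; point half-way up.
- dish_center (a point): Bystander: white bowl 90 mm across, 30 mm tall; point half-way up.
- pliers_center (a point): Bystander: steel pliers with blue grips lying flat, about 140 mm long along x; point at the pivot.
- scoop_center (a point): Bystander: steel spoon, 150 mm, lying along x; point near its middle.
- price_card_center (a point): Bystander: blank white card, 85 mm wide along y and 58 mm tall, on a wooden foot; point half-way up.
Not all that is in view belongs to the job. What is shaped like the part that bears jar_center but red is not meant.

How it is judged:
By the outcome, as a careful person would: the job done as asked, in the order asked, and still so for the second after the job is handed in, while the arm keeps its last pose, push and grip.
It also fails if it takes over 48 s, if anything falls off the work surface, if the arm or the gripper's body presses on something with over 40 N, if the wrist force passes 120 N, or if a joint passes its speed limit or range.

## Working session

There is one attempt and no reset: what is moved stays moved. The work goes in short steps, Python scripts to look and compute and a shell command to move; the robot and the scene stay as the last step left them, time stands still between calls to the robot, and variables do not carry over. Pictures are saved under pics/ and viewed, and the job is handed in when it is done.

```bash
ls; mkdir -p pics; cat > h.py <<'E'
from plant import env
import numpy as np, cv2
def snap(name,fn):
    c=env.get_calibration(name); im,d=env.get_image(name)
    cv2.imwrite('pics/'+fn+'.png',im[:,:,::-1]); np.savez('pics/'+fn+'.npz',im=im,d=d,**{k:np.array(v) for k,v in c.items()})
def load(fn):
    return np.load('pics/'+fn+'.npz')
def cloud(s):
    d=s['d'];v,u=np.mgrid[:d.shape[0],:d.shape[1]]
    P=np.stack([(u-s['cx'])/s['fx']*d,(v-s['cy'])/s['fy']*d,d],-1)
    W=(P-s['t'])@s['R']; W[d==0]=np.nan
    return W
E
python3 - <<'E'
from h import *
o=env.get_obs();print({k:np.round(v,3) for k,v in o.items()})
snap('scene','s0');snap('top','t0')
E
```

```text
pics
{'t': np.float64(0.0), 'joint_pos': array([ 1.015,  0.105,  0.096,  1.564, -0.   ,  1.353]), 'qvel': array([ 0.   ,  0.   , -0.001, -0.002, -0.003,  0.002]), 'joint_efforts': array([-3.0000e-03, -5.5693e+01,  5.0365e+01,  1.7000e-02, -0.0000e+00,
       -0.0000e+00]), 'ee_pos': array([0.199, 0.566, 0.231]), 'tool_rot': array([ 0.168,  0.986, -0.001, -0.   ]), 'force': array([ 0.071, -1.539,  0.302]), 'torque': array([-0.009, -0.032, -0.028]), 'opening': np.float64(0.999)}
```

View pics/s0.png

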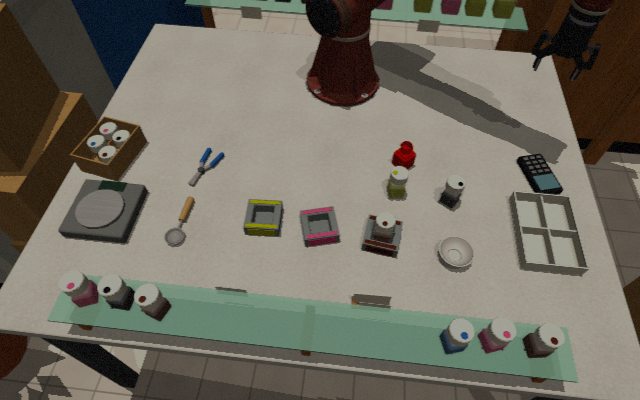

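View pics/t0.png

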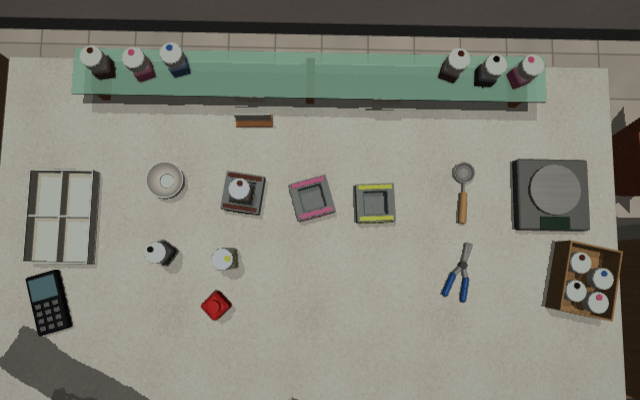

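The jar is at scene (398,182) / top (224,259), with a red decoy close by on the robot side. The green holder is at top (375,203) with its neighbour pink at (312,199). Next I measure.

```bash
python3 - <<'E'
from h import *
s=load('t0');W=cloud(s);im=s['im']
print(s['fx'],s['R'],s['t'])
for u,v in [(224,259),(224,255),(216,306),(375,203),(375,188),(375,218),(312,199),(158,252),(240,190)]:
    print((u,v),W[v,u].round(4),im[v,u])
for n,(u0,u1,v0,v1) in dict(j=(195,250,235,325),g=(345,405,175,230)).items():
    c=cv2.resize(im[v0:v1,u0:u1,::-1],None,fx=7,fy=6,interpolation=cv2.INTER_NEAREST);cv2.imwrite(f'pics/c_{n}.png',c)
s2=load('s0');c=cv2.resize(s2['im'][130:215,365:470,::-1],None,fx=7,fy=7,interpolation=cv2.INTER_CUBIC);cv2.imwrite('pics/c_s.png',c)
# top surface of the cap & jar
W2=cloud(s2)
for nm,w,img in(('top',W,im),('scene',W2,s2['im'])):
    near=(np.abs(w[...,0]-W[259,224,0])<.06)&(np.abs(w[...,1]-W[259,224,1])<.06)
    q=w[near]; 
    for lo,hi in((.08,.1),(.045,.056),):
        p=q[(q[:,2]>lo)&(q[:,2]<hi)];print(nm,lo,len(p),p.min(0).round(4) if len(p) else '',p.max(0).round(4) if len(p) else '',p.mean(0).round(4) if len(p) else '')
    near=(np.abs(w[...,0]-W[203,375,0])<.08)&(np.abs(w[...,1]-W[203,375,1])<.08)
    p=w[near&(w[...,2]>.03)&(w[...,2]<.042)]
    r=cv2.minAreaRect(p[:,:2].astype(np.float32)*1000);print(nm,'holder',len(p),r,p[:,2].mean())
E
```

```text
489.51620243625223 [[ 0.01577289 -0.99980389  0.01197504]
 [-0.99365879 -0.01700715 -0.11114391]
 [ 0.11132577 -0.01014605 -0.99373217]] [-0.02250204  0.58219104  1.11643394]
(224, 259) [0.4556 0.1829 0.086 ] [162 164 100]
(224, 255) [0.4644 0.1833 0.0855] [165 169 169]
(216, 306) [0.3508 0.2017 0.0584] [157  39  36]
(375, 203) [ 0.5958 -0.1619  0.0026] [106 110 106]
(375, 188) [ 0.6272 -0.1571  0.0372] [142 143  63]
(375, 218) [ 0.5565 -0.1574  0.0361] [166 171  76]
(312, 199) [ 0.6025 -0.0096  0.0057] [104 108 104]
(158, 252) [0.4687 0.3288 0.0856] [163 167 165]
(240, 190) [0.6087 0.1514 0.0946] [166 170 171]
top 0.08 380 [0.4314 0.1637 0.081 ] [0.4776 0.2114 0.0953] [0.4549 0.1873 0.0883]
top 0.045 88 [0.4283 0.1613 0.0453] [0.481  0.213  0.0558] [0.455  0.173  0.0496]
top holder 946 ((592.7978515625, -158.52655029296875), (91.53809356689453, 90.8545150756836), 2.363532543182373) 0.03508477807152805
scene 0.08 228 [0.4345 0.162  0.0808] [0.4822 0.2096 0.093 ] [0.4601 0.1851 0.0872]
scene 0.045 99 [0.4383 0.1587 0.0451] [0.484  0.2108 0.0558] [0.4732 0.1825 0.0498]
scene holder 702 ((595.25341796875, -160.38255310058594), (94.29316711425781, 90.94442749023438), 3.5512614250183105) 0.03504663364075638
```

```bash
python3 - <<'E'
from h import *
a=cv2.imread('pics/c_j.png');b=cv2.imread('pics/c_g.png');h=max(a.shape[0],b.shape[0])
z=np.zeros((h,a.shape[1]+b.shape[1],3),np.uint8);z[:a.shape[0],:a.shape[1]]=a;z[:b.shape[0],a.shape[1]:]=b
z=cv2.resize(z,None,fx=min(1,790/z.shape[1]),fy=min(1,790/z.shape[1]));cv2.imwrite('pics/c_b.png',z)
E
```

```text
(no output)
```

View pics/c_b.png

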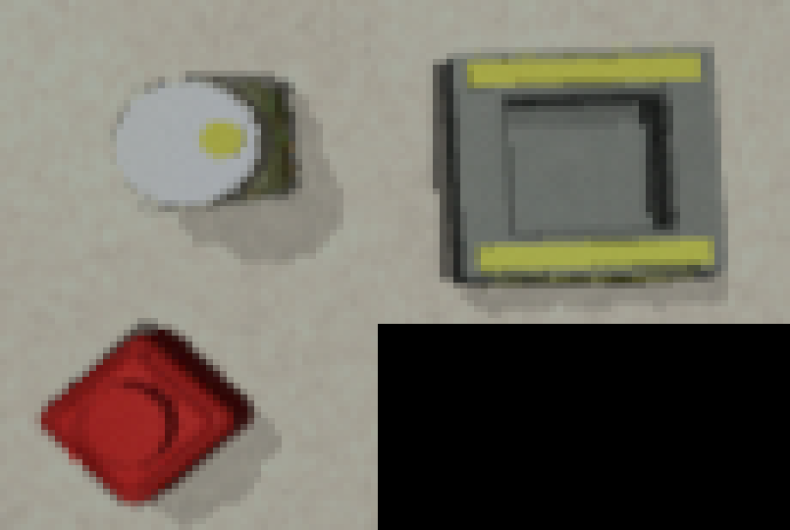

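View pics/c_s.png

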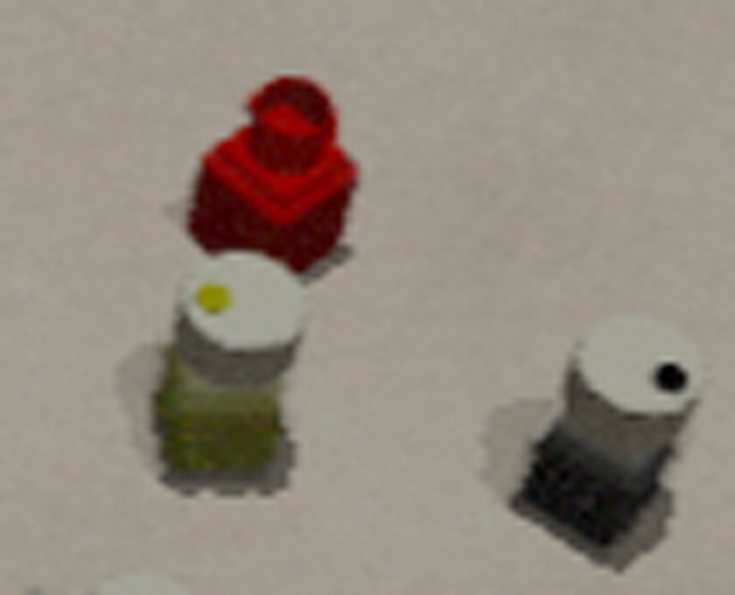

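```bash
cat >> h.py <<'E'
from scipy.spatial.transform import Rotation as Ro
def goto(p,yaw_deg=None):
    o=env.get_obs();R=Ro.from_quat(o['tool_rot']);d=R.inv().apply(np.array(p)-o['ee_pos'])
    x=R.as_matrix()[:,0];yaw=np.degrees(np.arctan2(x[1],x[0]))
    print('t',round(float(o['t']),2),'pos',o['ee_pos'].round(4),'yaw',yaw.round(2),'zax',R.as_matrix()[:,2].round(4),'tool shift',d.round(4))
    if yaw_deg is not None:
        dw=(yaw_deg-yaw+180)%360-180; T=Ro.from_euler('z',yaw_deg,degrees=True)*Ro.from_rotvec([np.pi,0,0])
        print('rotvec to level+yaw',(R.inv()*T).as_rotvec().round(4))
E
python3 -m crank '[{"fingers":1,"x":-0.03,"y":-0.022,"z":0,"ax":0,"ay":0,"az":0},{"fingers":1,"x":-0.06,"y":-0.044,"z":0,"ax":0,"ay":0,"az":0},{"fingers":1,"x":-0.09,"y":-0.066,"z":0,"ax":0,"ay":0,"az":0},{"fingers":1,"x":-0.12,"y":-0.088,"z":0,"ax":0,"ay":0,"az":0},{"fingers":1,"x":-0.15,"y":-0.11,"z":0,"ax":0,"ay":0,"az":0}]'
python3 -m crank '[{"fingers":1,"x":-0.03,"y":-0.022,"z":0,"ax":0,"ay":0,"az":0},{"fingers":1,"x":-0.06,"y":-0.044,"z":0,"ax":0,"ay":0,"az":0},{"fingers":1,"x":-0.09,"y":-0.066,"z":0,"ax":0,"ay":0,"az":0},{"fingers":1,"x":-0.12,"y":-0.088,"z":0,"ax":0,"ay":0,"az":0},{"fingers":1,"x":-0.15,"y":-0.11,"z":0,"ax":0,"ay":0,"az":0}]'
python3 - <<'E'
from h import *
goto([.457,.186,.20],160.6);snap('wrist','w0')
E
```

```text
t: 0.52
ee_pos: [0.3043, 0.4111, 0.2309]
tool_rot: [0.168, 0.986, -0.0, -0.0]
force: [0.9, 1.0, 0.9]
opening: 1.002
t: 0.93
ee_pos: [0.4095, 0.2575, 0.2311]
tool_rot: [0.168, 0.986, 0.0, -0.0]
force: [0.3, -0.0, -0.1]
opening: 0.995
t 0.93 pos [0.4095 0.2575 0.2311] yaw 160.65 zax [-1.e-04  1.e-04 -1.e+00] tool shift [-0.0685 -0.0517  0.0311]
rotvec to level+yaw [ 0.0001 -0.0001  0.0009]
```

View pics/w0.png

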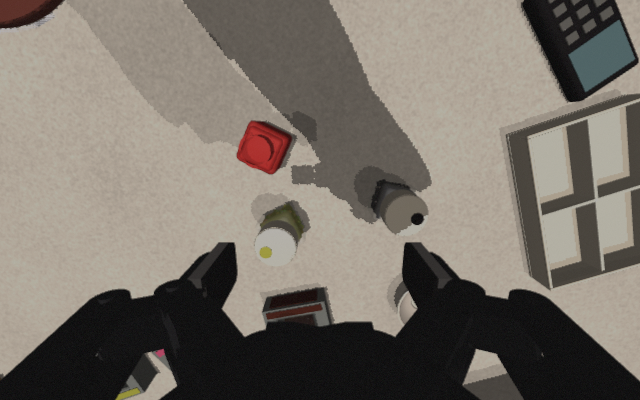

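Jar cap is at wrist (275,245), and the fingers straddle it from above. Now the cap centre from all three views.

```bash
cat >> h.py <<'E'
def capfit(fn,c0,ztop=.089,r=.04):
    s=load(fn);W=cloud(s)
    hsv=cv2.cvtColor(s['im'],cv2.COLOR_RGB2HSV)
    # project pixels onto plane z=ztop
    v,u=np.mgrid[:400,:640];D=np.stack([(u-s['cx'])/s['fx'],(v-s['cy'])/s['fy'],np.ones_like(u,float)],-1)@s['R']
    C=-s['R'].T@s['t'];P=C+D*((ztop-C[2])/D[...,2])[...,None]
    m=(np.abs(W[...,2]-ztop)<.006)&(np.hypot(P[...,0]-c0[0],P[...,1]-c0[1])<r)
    p=P[m][:,:2].astype(np.float32)*1000
    c,rad=cv2.minEnclosingCircle(p)
    y=m&(hsv[...,1]>100);d=P[y][:,:2].mean(0) if y.sum() else [np.nan]*2
    hull=cv2.convexHull(p);e=cv2.fitEllipse(hull) if len(hull)>=5 else None
    print(fn,m.sum(),'circ',np.round(c,1),round(rad,1),'ell',e and np.round(e[0],1),e and np.round(e[1],1),'mean',p.mean(0).round(1),'dot',np.round(np.array(d)*1000,1),'z',np.nanmedian(W[m][:,2]).round(4))
E
python3 - <<'E'
from h import *
for f in('t0','s0','w0'): capfit(f,(.457,.186))
s=load('w0');c=cv2.resize(s['im'][190:280,230:330,::-1],None,fx=7,fy=6,interpolation=cv2.INTER_CUBIC);cv2.imwrite('pics/cw0.png',c)
E
```

```text
t0 370 circ [455.  187.2] 24.0 ell [454.8 187.4] [46.5 47.3] mean [454.9 187.4] dot [457.7 176.3] z 0.0884
s0 215 circ [460.4 184.9] 25.1 ell [460.5 185.2] [47.7 49.2] mean [460.4 185.1] dot [459.1 175.3] z 0.0876
w0 1370 circ [454.1 190.4] 24.8 ell [454.4 190.6] [47.4 49.1] mean [454.  190.7] dot [457.4 177.2] z 0.0893
```

View pics/cw0.png

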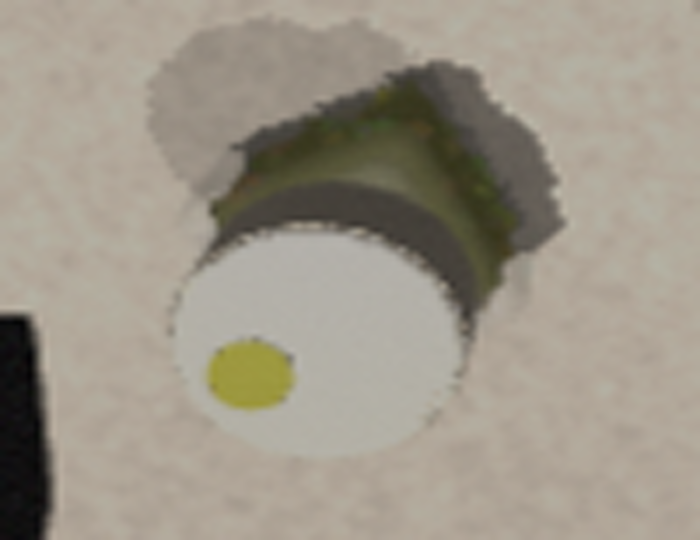

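```bash

python3 -m crank '[{"fingers":1,"x":-0.022,"y":-0.016,"z":0.01,"ax":0,"ay":0,"az":0},{"fingers":1,"x":-0.044,"y":-0.032,"z":0.03,"ax":0,"ay":0,"az":0},{"fingers":1,"x":-0.066,"y":-0.049,"z":0.06,"ax":0,"ay":0,"az":0},{"fingers":1,"x":-0.066,"y":-0.049,"z":0.09,"ax":0,"ay":0,"az":0},{"fingers":1,"x":-0.066,"y":-0.049,"z":0.09,"ax":0,"ay":0,"az":0}]'
python3 - <<'E'
from h import *
goto([.456,.189,.06],160.6);snap('wrist','w1');capfit('w1',(.456,.189))
E
```

```text
t: 1.4
ee_pos: [0.4522, 0.1894, 0.1352]
tool_rot: [0.169, 0.986, -0.001, -0.004]
force: [-1.5, 0.4, -1.2]
opening: 0.999
t 1.4 pos [0.4522 0.1894 0.1352] yaw 160.5 zax [-0.0088 -0.0011 -1.    ] tool shift [-0.0043  0.0012  0.0752]
rotvec to level+yaw [-0.004  -0.0079 -0.0018]
w1 3265 circ [454.5 189.8] 24.3 ell [454.6 189.8] [47.1 48.4] mean [454.1 189.9] dot [457.4 177.2] z 0.0894
```

View pics/w1.png

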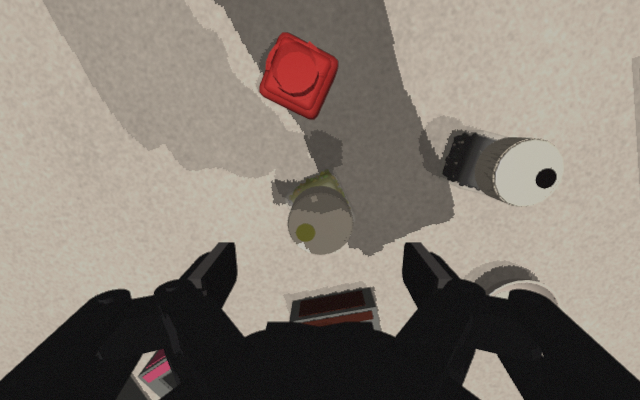

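```bash

python3 -m crank '[{"fingers":1,"x":0,"y":0,"z":0.02,"ax":0,"ay":0,"az":0},{"fingers":1,"x":0,"y":0,"z":0.045,"ax":0,"ay":0,"az":0},{"fingers":1,"x":0,"y":0,"z":0.07,"ax":0,"ay":0,"az":0},{"fingers":1,"x":0,"y":0,"z":0.084,"ax":0,"ay":0,"az":0},{"fingers":1,"x":0,"y":0,"z":0.084,"ax":0,"ay":0,"az":0}]'
python3 -m crank '[{"fingers":1,"x":0,"y":0,"z":0,"ax":0,"ay":0,"az":0}]'
python3 - <<'E'
from h import *
goto([.455,.1895,.055],160.6);snap('wrist','w2');capfit('w2',(.456,.189))
E
```

```text
t: 1.87
ee_pos: [0.4535, 0.1917, 0.0562]
tool_rot: [0.167, 0.986, -0.0, -0.001]
force: [-0.6, -0.4, -1.0]
opening: 0.999
t: 1.95
ee_pos: [0.4552, 0.1918, 0.0589]
tool_rot: [0.168, 0.986, 0.0, 0.0]
force: [0.0, -0.3, 0.3]
opening: 0.995
t 1.95 pos [0.4552 0.1918 0.0589] yaw 160.71 zax [ 7.e-04  3.e-04 -1.e+00] tool shift [-0.0006 -0.0022  0.0039]
rotvec to level+yaw [0.0005 0.0005 0.0019]
w2 8064 circ [452.7 181.5] 32.1 ell [451.5 182.3] [51.2 64.8] mean [453.1 189.4] dot [457.5 177. ] z 0.0894
```

View pics/w2.png

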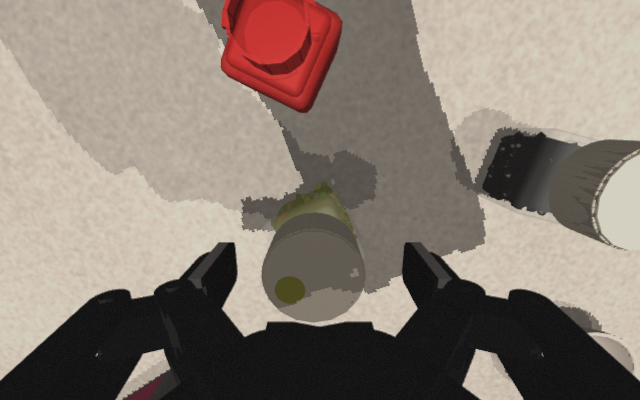

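```bash

python3 -m crank '[{"fingers":1,"x":0,"y":-0.002,"z":0.004,"ax":0,"ay":0,"az":0},{"fingers":0.5,"x":0,"y":-0.002,"z":0.004,"ax":0,"ay":0,"az":0},{"fingers":-1,"x":0,"y":-0.002,"z":0.004,"ax":0,"ay":0,"az":0},{"fingers":-1,"x":0,"y":-0.002,"z":0.004,"ax":0,"ay":0,"az":0},{"fingers":-1,"x":0,"y":-0.002,"z":0.004,"ax":0,"ay":0,"az":0}]'
python3 -m crank '[{"fingers":-1,"x":0,"y":0,"z":0,"ax":0,"ay":0,"az":0},{"fingers":-1,"x":0,"y":0,"z":0,"ax":0,"ay":0,"az":0},{"fingers":-1,"x":0,"y":0,"z":0,"ax":0,"ay":0,"az":0},{"fingers":-1,"x":0,"y":0,"z":0,"ax":0,"ay":0,"az":0},{"fingers":-1,"x":0,"y":0,"z":0,"ax":0,"ay":0,"az":0}]'
```

```text
t: 2.42
ee_pos: [0.4548, 0.1891, 0.0543]
tool_rot: [0.168, 0.986, 0.0, 0.0]
force: [-3.0, -0.1, 5.8]
opening: 0.553
t: 2.83
ee_pos: [0.4548, 0.1891, 0.0543]
tool_rot: [0.168, 0.986, 0.0, 0.001]
force: [-2.1, -1.0, 6.1]
opening: 0.548
```

```bash

python3 -m crank '[{"fingers":-1,"x":0,"y":0,"z":-0.01,"ax":0,"ay":0,"az":0},{"fingers":-1,"x":0,"y":0,"z":-0.03,"ax":0,"ay":0,"az":0},{"fingers":-1,"x":0,"y":0,"z":-0.06,"ax":0,"ay":0,"az":0},{"fingers":-1,"x":0,"y":0,"z":-0.09,"ax":0,"ay":0,"az":0},{"fingers":-1,"x":0,"y":0,"z":-0.1,"ax":0,"ay":0,"az":0}]'
python3 - <<'E'
from h import *
goto([.594,-.159,.16],160.6);snap('wrist','w3');snap('scene','s3')
E
```

```text
t: 3.25
ee_pos: [0.456, 0.1894, 0.1582]
tool_rot: [0.168, 0.986, 0.001, 0.002]
force: [0.9, 0.8, -0.2]
opening: 0.55
t 3.25 pos [0.456  0.1894 0.1582] yaw 160.64 zax [ 5.2e-03  8.0e-04 -1.0e+00] tool shift [-0.2457 -0.2829 -0.0014]
rotvec to level+yaw [0.0025 0.0046 0.0008]
```

View pics/w3.png

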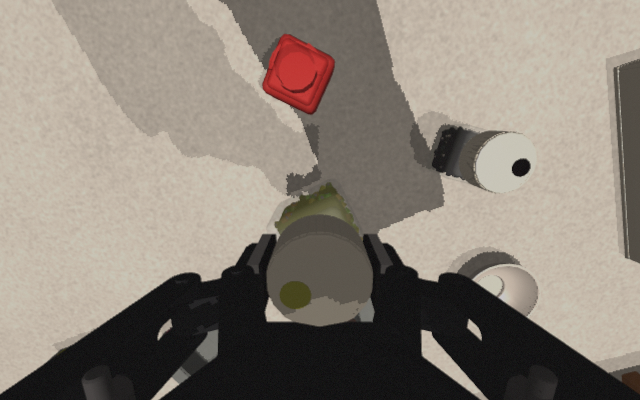

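View pics/s3.png

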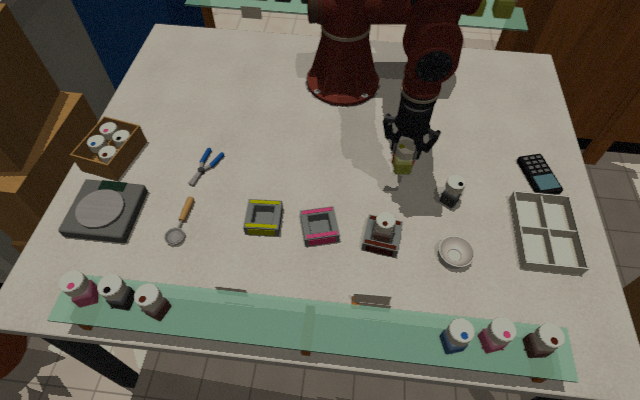

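```bash
python3 - <<'E'
from h import *
s=load('w3');c=cv2.resize(s['im'][170:340,250:400,::-1],None,fx=5,fy=3.5,interpolation=cv2.INTER_CUBIC);c=cv2.convertScaleAbs(c,alpha=1.6);cv2.imwrite('pics/cw3.png',c)
W=cloud(load('t0'))
for u,v in [(380,90),(380,105),(380,110),(330,70),(254,121),(380,75)]: print(u,v,W[v,u].round(3))
m=(W[...,0]>.68)&(abs(W[...,1]+.16)<.15)&(W[...,2]>.02);q=W[m];print(q.min(0),q.max(0))
q=q[q[:,2]<.11];print(q.min(0),q.max(0))
E
```

```text
380 90 [ 0.851 -0.163  0.076]
380 105 [ 0.842 -0.175 -0.003]
380 110 [ 0.829 -0.175 -0.002]
330 70 [ 0.897 -0.046  0.076]
254 121 [0.792 0.135 0.007]
380 75 [ 0.887 -0.163  0.078]
[ 0.82395482 -0.30997881  0.04521609] [ 0.94078942 -0.01056784  0.17049535]
[ 0.82395482 -0.30988335  0.04521609] [ 0.94078942 -0.01056784  0.10938262]
```

View pics/cw3.png

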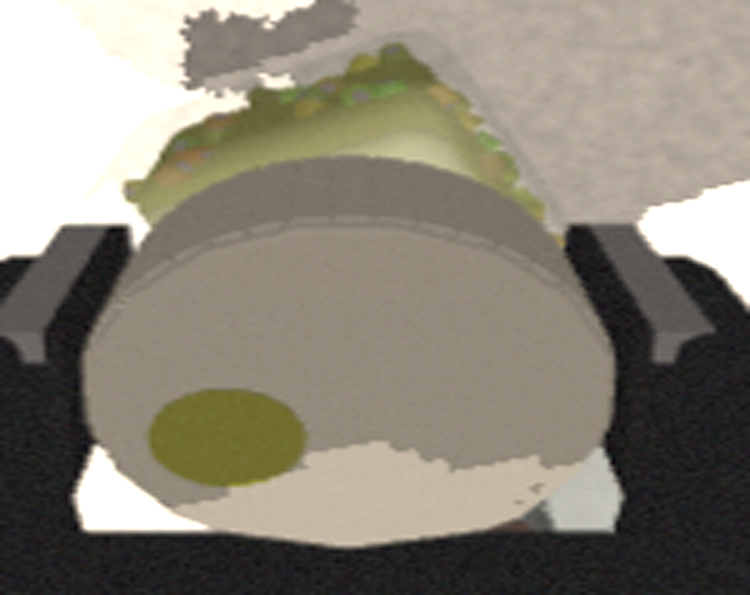

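```bash
python3 - <<'E'
from h import *
for f,z0,c in(('w0',0,(.4548,.1895)),('w1',0,(.4548,.1895)),('w2',0,(.4548,.1895)),('w3',.104,(.456,.1895)),('t0',0,(.455,.187)),('s0',0,(.46,.185))):
    W=cloud(load(f));q=W[(np.hypot(W[...,0]-c[0],W[...,1]-c[1])<.045)&(W[...,2]>z0+.008)&(W[...,2]<z0+.056)]
    xy=q[:,:2]-c
    best=[]
    # body boundary: angle minimizing sum of distance to nearest of 4 faces (half=25), w/ free centre
    from scipy.optimize import minimize
    low=q[:,2]<z0+.046
    p=xy[low]*1000
    def cost(a):
        R=np.array([[np.cos(a[0]),np.sin(a[0])],[-np.sin(a[0]),np.cos(a[0])]]);r=(p-a[1:])@R.T
        d=np.max(np.abs(r),1)-25
        return np.mean(np.sqrt(d**2+.2))
    for a in np.radians(np.arange(-40,50,10)):
        o=minimize(cost,[a,0,0],method='Nelder-Mead');best.append((o.fun,np.degrees(o.x[0])%90,*o.x[1:]))
    print(f,len(q),low.sum(),np.round(min(best),2), np.round(sorted(best)[3],2))
E
```

```text
w0 793 417 [0.58 6.99 0.81 0.11] [0.58 6.99 0.81 0.11]
w1 942 356 [ 0.55  7.07  0.88 -0.1 ] [ 0.55  7.07  0.88 -0.1 ]
w2 2397 997 [ 0.56  7.08  0.91 -0.22] [ 0.56  7.08  0.91 -0.22]
w3 2347 1041 [0.57 6.73 1.3  0.28] [0.57 6.73 1.3  0.28]
t0 144 61 [0.67 6.81 0.12 1.05] [0.67 6.81 0.12 1.05]
s0 272 181 [ 1.14  7.53 -3.47  0.76] [ 1.14  7.53 -3.47  0.76]
```

```bash

python3 -m crank '[{"fingers":-1,"x":-0.02,"y":-0.016,"z":-0.005,"ax":0,"ay":0,"az":0},{"fingers":-1,"x":-0.05,"y":-0.04,"z":-0.015,"ax":0,"ay":0,"az":0},{"fingers":-1,"x":-0.08,"y":-0.064,"z":-0.02,"ax":0,"ay":0,"az":0},{"fingers":-1,"x":-0.11,"y":-0.088,"z":-0.02,"ax":0,"ay":0,"az":0},{"fingers":-1,"x":-0.14,"y":-0.112,"z":-0.02,"ax":0,"ay":0,"az":0}]'
python3 -m crank '[{"fingers":-1,"x":-0.03,"y":-0.024,"z":0,"ax":0,"ay":0,"az":0},{"fingers":-1,"x":-0.06,"y":-0.048,"z":0,"ax":0,"ay":0,"az":0},{"fingers":-1,"x":-0.09,"y":-0.072,"z":0,"ax":0,"ay":0,"az":0},{"fingers":-1,"x":-0.12,"y":-0.096,"z":0,"ax":0,"ay":0,"az":0},{"fingers":-1,"x":-0.145,"y":-0.117,"z":0,"ax":0,"ay":0,"az":0}]'
python3 -m crank '[{"fingers":-1,"x":-0.02,"y":-0.015,"z":0,"ax":0,"ay":0,"az":0},{"fingers":-1,"x":-0.032,"y":-0.026,"z":0,"ax":0,"ay":0,"az":0},{"fingers":-1,"x":-0.032,"y":-0.026,"z":0,"ax":0,"ay":0,"az":0},{"fingers":-1,"x":-0.032,"y":-0.026,"z":0,"ax":0,"ay":0,"az":0},{"fingers":-1,"x":-0.032,"y":-0.026,"z":0,"ax":0,"ay":0,"az":0}]'
python3 - <<'E'
from h import *
goto([.593,-.158,.16],160.6);snap('wrist','w4')
E
```

```text
t: 3.77
ee_pos: [0.5494, 0.0356, 0.1716]
tool_rot: [0.168, 0.986, 0.0, -0.001]
force: [0.1, 0.4, -1.1]
opening: 0.549
t: 4.18
ee_pos: [0.6474, -0.1235, 0.1704]
tool_rot: [0.169, 0.986, 0.0, -0.001]
force: [-0.4, -0.3, -2.6]
opening: 0.547
t: 4.6
ee_pos: [0.6681, -0.1556, 0.1716]
tool_rot: [0.168, 0.986, 0.0, -0.001]
force: [1.4, 0.3, -1.8]
opening: 0.548
t 4.6 pos [ 0.6681 -0.1556  0.1716] yaw 160.66 zax [-0.0022  0.0014 -1.    ] tool shift [ 0.0701 -0.0271  0.0118]
rotvec to level+yaw [ 0.0006 -0.0026  0.001 ]
```

View pics/w4.png

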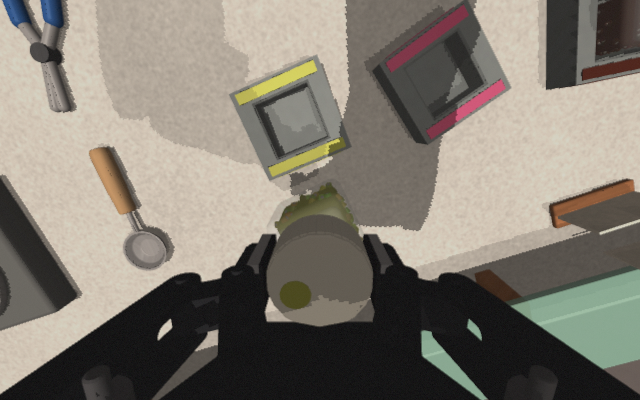

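The green holder is fully in view at wrist (290,117), with the jar held at (318,210). I fit its outline and pocket from this view.

```bash
python3 - <<'E'
from h import *
from scipy.optimize import minimize
def fit(f,c0):
    s=load(f);W=cloud(s)
    v,u=np.mgrid[:400,:640];D=np.stack([(u-s['cx'])/s['fx'],(v-s['cy'])/s['fy'],np.ones_like(u,float)],-1)@s['R']
    C=-s['R'].T@s['t'];P=C+D*((.036-C[2])/D[...,2])[...,None]
    m=(np.hypot(P[...,0]-c0[0],P[...,1]-c0[1])<.075)
    top=m&(np.abs(W[...,2]-.036)<.004)
    p=P[top][:,:2].astype(np.float32)*1000
    r=cv2.minAreaRect(p);print(f,top.sum(),'rect',np.round(r[0],1),np.round(r[1],1),round(r[2],2),'z',np.median(W[top][:,2]).round(4))
    # model: top iff in 90-square and outside pocket 54(+chamfer ~57)
    q=P[m&(W[...,2]>-.1)][:,:2]*1000;lab=top[m&(W[...,2]>-.1)]
    def cost(a):
        t=np.radians(a[2]);d=(q-a[:2])@np.array([[np.cos(t),-np.sin(t)],[np.sin(t),np.cos(t)]])
        k=np.abs(d).max(1); pr=1/(1+np.exp((k-45)/.5))*1/(1+np.exp(-(k-28)/.5))
        return np.mean((pr-lab)**2)
    b=min((minimize(cost,[c0[0]*1000,c0[1]*1000,a],method='Nelder-Mead') for a in(-6,0,3,6)),key=lambda o:o.fun)
    print(' model',b.x.round(2),round(b.fun,4))
for f,c in(('w4',(.593,-.158)),('t0',(.593,-.158)),('s0',(.595,-.16))): fit(f,c)
# jar in hand
W=cloud(load('w4'));o=np.array([.6681,-.1556]);z0=.1716-.0543
q=W[(np.hypot(W[...,0]-o[0],W[...,1]-o[1])<.045)&(W[...,2]>z0+.008)&(W[...,2]<z0+.046)];p=(q[:,:2]-o)*1000
def cj(a):
    t=np.radians(a[2]);d=(p-a[:2])@np.array([[np.cos(t),-np.sin(t)],[np.sin(t),np.cos(t)]]);k=np.abs(d).max(1)-25;return np.mean(np.sqrt(k**2+.2))
b=min((minimize(cj,[0,0,a],method='Nelder-Mead') for a in(-10,0,7,14)),key=lambda o:o.fun);print('jar rel tcp',b.x,b.fun,len(p))
W0=W[(np.hypot(W[...,0]-o[0]+.075,W[...,1]-o[1])<.06)];
E
```

```text
w4 5899 rect [ 593.4 -156.8] [90.4 90. ] 3.01 z 0.0363
 model [ 593.26 -156.81    3.01] 0.0155
t0 851 rect [ 592.3 -158.1] [91.  90.3] 3.08 z 0.0352
 model [ 592.5  -158.07    2.9 ] 0.0356
s0 646 rect [ 597.5 -159.9] [94.5 90.2] 3.03 z 0.0353
 model [ 595.74 -159.82    2.88] 0.0313
jar rel tcp [1.08331365 0.40958797 6.68125687] 0.5649612889047618 1020
```

```bash

python3 -m crank '[{"fingers":-1,"x":0.015,"y":-0.005,"z":0,"ax":0,"ay":0,"az":0.02},{"fingers":-1,"x":0.04,"y":-0.015,"z":0,"ax":0,"ay":0,"az":0.05},{"fingers":-1,"x":0.06,"y":-0.022,"z":0.01,"ax":0,"ay":0,"az":0.066},{"fingers":-1,"x":0.071,"y":-0.0266,"z":0.03,"ax":0,"ay":0,"az":0.066},{"fingers":-1,"x":0.071,"y":-0.0266,"z":0.045,"ax":0,"ay":0,"az":0.066}]'
python3 -m crank '[{"fingers":-1,"x":0,"y":0,"z":0,"ax":0,"ay":0,"az":0},{"fingers":-1,"x":0,"y":0,"z":0,"ax":0,"ay":0,"az":0},{"fingers":-1,"x":0,"y":0,"z":0,"ax":0,"ay":0,"az":0}]'
python3 - <<'E'
from h import *
goto([.5923,-.1572,.0603],156.9);snap('wrist','w5');snap('scene','s5');snap('top','t5')
s=load('s5');a=cv2.resize(s['im'][150:250,210:350,::-1],None,fx=5,fy=5,interpolation=cv2.INTER_CUBIC);cv2.imwrite('pics/cs5.png',a)
E
```

```text
t: 5.07
ee_pos: [0.591, -0.1568, 0.1278]
tool_rot: [0.2, 0.98, -0.0, -0.0]
force: [-0.2, 0.8, -2.0]
opening: 0.553
t: 5.32
ee_pos: [0.5937, -0.1577, 0.1294]
tool_rot: [0.2, 0.98, -0.0, 0.001]
force: [0.2, -0.4, -1.0]
opening: 0.552
t 5.32 pos [ 0.5937 -0.1577  0.1294] yaw 156.91 zax [ 1.2e-03 -4.0e-04 -1.0e+00] tool shift [ 0.0015 -0.0001  0.0691]
rotvec to level+yaw [0.0001 0.0013 0.0002]
```

View pics/cs5.png

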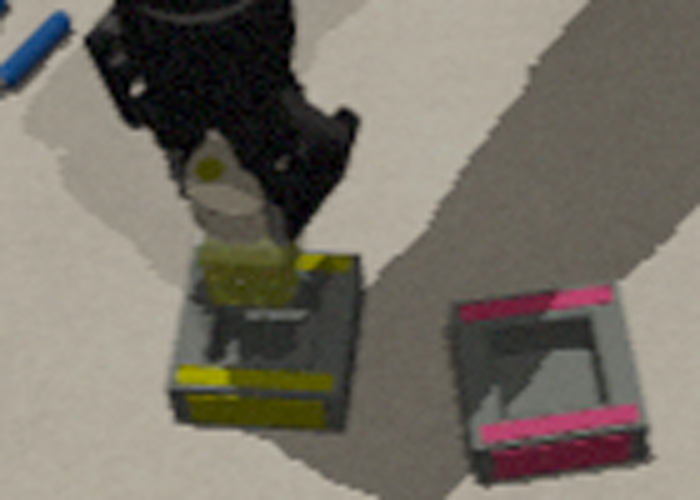

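View pics/w5.png

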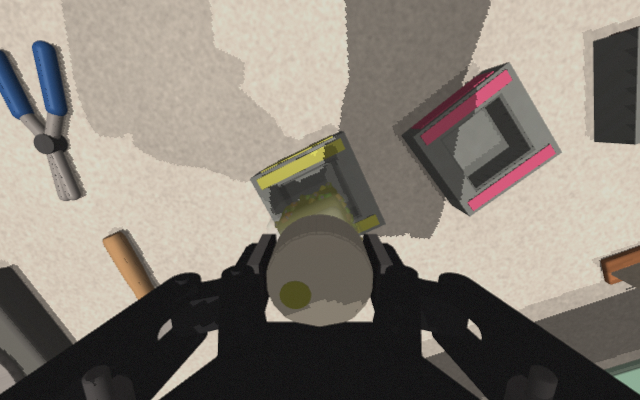

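```bash

python3 -m crank '[{"fingers":-1,"x":0.001,"y":0,"z":0.01,"ax":0,"ay":0,"az":0},{"fingers":-1,"x":0.001,"y":0,"z":0.02,"ax":0,"ay":0,"az":0},{"fingers":-1,"x":0.001,"y":0,"z":0.03,"ax":0,"ay":0,"az":0},{"fingers":-1,"x":0.001,"y":0,"z":0.034,"ax":0,"ay":0,"az":0},{"fingers":-1,"x":0.001,"y":0,"z":0.034,"ax":0,"ay":0,"az":0}]'
python3 -m crank '[{"fingers":-1,"x":0,"y":0,"z":0.001,"ax":0,"ay":0,"az":0},{"fingers":-1,"x":0,"y":0,"z":0.003,"ax":0,"ay":0,"az":0},{"fingers":-1,"x":0,"y":0,"z":0.006,"ax":0,"ay":0,"az":0},{"fingers":-1,"x":0,"y":0,"z":0.009,"ax":0,"ay":0,"az":0},{"fingers":-1,"x":0,"y":0,"z":0.012,"ax":0,"ay":0,"az":0}]'
python3 - <<'E'
from h import *
goto([.5923,-.1572,.0603],156.9);print(env.get_obs()['force'],env.get_obs()['torque'])
E
```

```text
t: 5.88
ee_pos: [0.591, -0.1571, 0.092]
tool_rot: [0.201, 0.98, 0.0, -0.002]
force: [0.3, -0.2, -1.5]
opening: 0.55
t: 6.3
ee_pos: [0.5923, -0.1577, 0.0822]
tool_rot: [0.201, 0.98, -0.0, 0.0]
force: [0.2, 0.8, -2.6]
opening: 0.551
t 6.3 pos [ 0.5923 -0.1577  0.0822] yaw 156.87 zax [ 4.e-04 -1.e-04 -1.e+00] tool shift [0.0003 0.0005 0.0219]
rotvec to level+yaw [ 0.0001  0.0004 -0.0006]
[ 0.16184269  0.84610866 -2.6331264 ] [0.0277671  0.01422092 0.02031509]
```

```bash

python3 -m crank '[{"fingers":-1,"x":0,"y":0,"z":0.004,"ax":0,"ay":0,"az":0},{"fingers":-1,"x":0,"y":0,"z":0.008,"ax":0,"ay":0,"az":0},{"fingers":-1,"x":0,"y":0,"z":0.012,"ax":0,"ay":0,"az":0},{"fingers":-1,"x":0,"y":0,"z":0.015,"ax":0,"ay":0,"az":0},{"fingers":-1,"x":0,"y":0,"z":0.017,"ax":0,"ay":0,"az":0}]'
python3 -m crank '[{"fingers":-1,"x":0,"y":0,"z":0.001,"ax":0,"ay":0,"az":0},{"fingers":-1,"x":0,"y":0,"z":0.002,"ax":0,"ay":0,"az":0},{"fingers":-1,"x":0,"y":0,"z":0.003,"ax":0,"ay":0,"az":0}]'
python3 - <<'E'
from h import *
goto([.5923,-.1572,.0603],156.9);print(env.get_obs()['force'],env.get_obs()['torque'])
E
```

```text
t: 6.72
ee_pos: [0.592, -0.1576, 0.0646]
tool_rot: [0.201, 0.98, 0.0, -0.0]
force: [0.4, 0.2, -1.3]
opening: 0.553
t: 6.97
ee_pos: [0.5923, -0.1577, 0.0624]
tool_rot: [0.201, 0.98, 0.0, 0.0]
force: [0.1, -0.3, -2.1]
opening: 0.544
t 6.97 pos [ 0.5923 -0.1577  0.0624] yaw 156.86 zax [ 3.e-04 -0.e+00 -1.e+00] tool shift [0.0002 0.0005 0.0021]
rotvec to level+yaw [ 0.0001  0.0003 -0.0006]
[ 0.12951281 -0.25176836 -2.14059865] [-0.00266874 -0.01318549 -0.00126739]
```

```bash

python3 -m crank '[{"fingers":-1,"x":0,"y":0,"z":0.0007,"ax":0,"ay":0,"az":0},{"fingers":-1,"x":0,"y":0,"z":0.0014,"ax":0,"ay":0,"az":0},{"fingers":-1,"x":0,"y":0,"z":0.002,"ax":0,"ay":0,"az":0},{"fingers":-1,"x":0,"y":0,"z":0.002,"ax":0,"ay":0,"az":0}]'
python3 -m crank '[{"fingers":-1,"x":0,"y":0,"z":0.0005,"ax":0,"ay":0,"az":0},{"fingers":-1,"x":0,"y":0,"z":0.001,"ax":0,"ay":0,"az":0},{"fingers":-1,"x":0,"y":0,"z":0.001,"ax":0,"ay":0,"az":0}]'
```

```text
t: 7.3
ee_pos: [0.5924, -0.1577, 0.0605]
tool_rot: [0.201, 0.98, 0.0, 0.0]
force: [-0.5, 0.7, -0.1]
opening: 0.55
t: 7.55
ee_pos: [0.5925, -0.1577, 0.0604]
tool_rot: [0.2, 0.98, -0.0, 0.0]
force: [-2.6, 2.7, 6.7]
opening: 0.555
```

Seated: contact force appears at z 0.0604, and I expected 0.0603. Now the turn, with a slight rise to match the thread.

```bash

python3 -m crank '[{"fingers":-1,"x":0,"y":0,"z":0,"ax":0,"ay":0,"az":-0.06},{"fingers":-1,"x":0,"y":0,"z":0,"ax":0,"ay":0,"az":-0.14},{"fingers":-1,"x":0,"y":0,"z":-0.0001,"ax":0,"ay":0,"az":-0.22},{"fingers":-1,"x":0,"y":0,"z":-0.0002,"ax":0,"ay":0,"az":-0.3},{"fingers":-1,"x":0,"y":0,"z":-0.0003,"ax":0,"ay":0,"az":-0.38}]'
python3 - <<'E'
from h import *
o=env.get_obs();print(o['force'].round(2),o['torque'].round(3));goto([.5923,-.1572,.0603],156.9)
E
```

```text
t: 7.97
ee_pos: [0.5925, -0.1581, 0.0603]
tool_rot: [0.01, 1.0, -0.0, 0.0]
force: [0.0, -0.7, 1.6]
opening: 0.554
[ 0.01 -0.66  1.58] [-0.088  0.092 -0.308]
t 7.97 pos [ 0.5925 -0.1581  0.0603] yaw 178.83 zax [ 9.e-04 -7.e-04 -1.e+00] tool shift [ 0.0003  0.0009 -0.    ]
rotvec to level+yaw [-0.0005  0.001   0.3828]
```

```bash

python3 -m crank '[{"fingers":-1,"x":0,"y":0,"z":-0.0001,"ax":0,"ay":0,"az":-0.08},{"fingers":-1,"x":0,"y":0,"z":-0.0002,"ax":0,"ay":0,"az":-0.16},{"fingers":-1,"x":0,"y":0,"z":-0.0003,"ax":0,"ay":0,"az":-0.24},{"fingers":-1,"x":0,"y":0,"z":-0.0004,"ax":0,"ay":0,"az":-0.32},{"fingers":-1,"x":0,"y":0,"z":-0.0005,"ax":0,"ay":0,"az":-0.4}]'
python3 - <<'E'
from h import *
o=env.get_obs();print(o['force'].round(2),o['torque'].round(3));goto([.5923,-.1572,.0603],156.9);snap('wrist','w6')
E
```

```text
t: 8.38
ee_pos: [0.5927, -0.1581, 0.0607]
tool_rot: [-0.189, 0.982, -0.0, 0.0]
force: [0.6, -0.3, 1.4]
opening: 0.549
[ 0.58 -0.3   1.36] [-0.121  0.001 -0.272]
t 8.38 pos [ 0.5927 -0.1581  0.0607] yaw -158.25 zax [ 1.1e-03 -8.0e-04 -1.0e+00] tool shift [0.     0.001  0.0004]
rotvec to level+yaw [-0.0008  0.0012  0.7828]
```

View pics/w6.png

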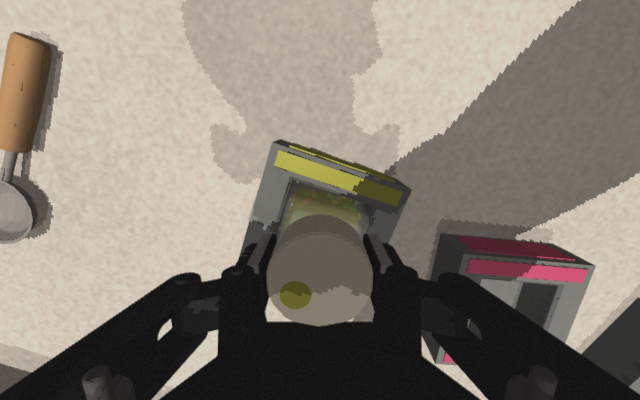

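```bash

python3 -m crank '[{"fingers":-1,"x":0,"y":0,"z":-0.0001,"ax":0,"ay":0,"az":-0.08},{"fingers":-1,"x":0,"y":0,"z":-0.0002,"ax":0,"ay":0,"az":-0.16},{"fingers":-1,"x":0,"y":0,"z":-0.0003,"ax":0,"ay":0,"az":-0.24},{"fingers":-1,"x":0,"y":0,"z":-0.0004,"ax":0,"ay":0,"az":-0.32}]'
python3 - <<'E'
from h import *
o=env.get_obs();print(o['force'].round(2),o['torque'].round(3));goto([.5923,-.1572,.0603],156.9)
E
python3 -m crank '[{"fingers":-1,"x":0,"y":0,"z":0,"ax":0,"ay":0,"az":-0.04},{"fingers":-1,"x":0,"y":0,"z":0,"ax":0,"ay":0,"az":-0.07}]'
python3 - <<'E'
from h import *
o=env.get_obs();print(o['force'].round(2),o['torque'].round(3));goto([.5923,-.1572,.0603],156.9)
E
```

```text
t: 8.77
ee_pos: [0.5928, -0.1583, 0.0613]
tool_rot: [-0.341, 0.94, -0.001, 0.001]
force: [1.0, -0.9, 3.6]
opening: 0.547
[ 1.05 -0.95  3.64] [-0.28   0.17  -0.906]
t 8.77 pos [ 0.5928 -0.1583  0.0613] yaw -140.08 zax [ 0.0015 -0.001  -1.    ] tool shift [-0.0003  0.0012  0.001 ]
rotvec to level+yaw [-0.0013  0.0014  1.1   ]
t: 8.93
ee_pos: [0.5929, -0.1583, 0.0615]
tool_rot: [-0.373, 0.928, -0.001, 0.001]
force: [0.1, 0.1, 5.3]
opening: 0.549
[0.08 0.13 5.27] [ 0.016 -0.153 -0.899]
t 8.93 pos [ 0.5929 -0.1583  0.0615] yaw -136.15 zax [ 1.8e-03 -9.0e-04 -1.0e+00] tool shift [-0.0003  0.0012  0.0012]
rotvec to level+yaw [-0.0012  0.0017  1.1685]
```

```bash

python3 - <<'E'
from h import *
snap('wrist','w7');snap('scene','s7');o=env.get_obs();print(o['force'].round(2),o['torque'].round(3),o['joint_pos'].round(3))
s=load('s7');a=cv2.resize(s['im'][140:250,190:350,::-1],None,fx=5,fy=5,interpolation=cv2.INTER_CUBIC);cv2.imwrite('pics/cs7.png',a)
E
```

```text
[ 0.18 -0.91  5.57] [-0.099 -0.138 -0.539] [-0.474  0.181 -0.128  1.259  0.    -1.238]
```

View pics/w7.png

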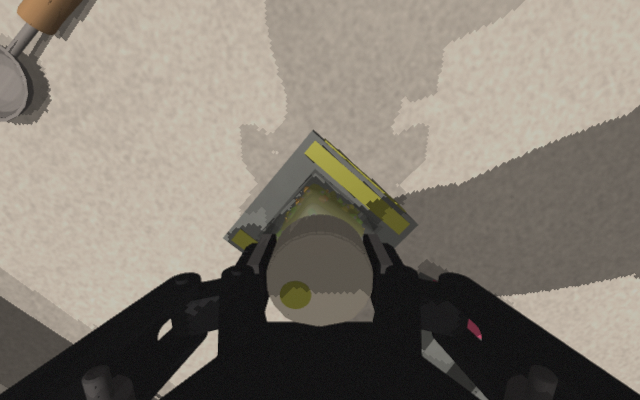

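View pics/cs7.png

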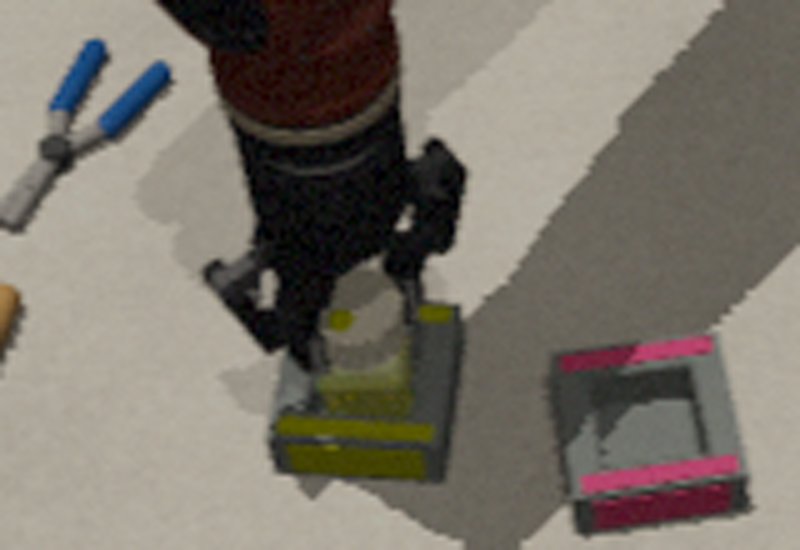

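```bash
cat >> h.py <<'E'
def jarfit(f,o,z0,zl=.034,zh=.046):
    from scipy.optimize import minimize
    W=cloud(load(f));o=np.array(o)
    q=W[(np.hypot(W[...,0]-o[0],W[...,1]-o[1])<.04)&(W[...,2]>z0+zl)&(W[...,2]<z0+zh)];p=(q[:,:2]-o)*1000
    def cj(a):
        t=np.radians(a[2]);d=(p-a[:2])@np.array([[np.cos(t),-np.sin(t)],[np.sin(t),np.cos(t)]]);k=np.abs(d).max(1)-25;return np.mean(np.sqrt(k**2+.2))
    b=min((minimize(cj,[0,0,a],method='Nelder-Mead') for a in(-10,0,7,14)),key=lambda o:o.fun);print(f,'jar rel',b.x.round(2),round(b.fun,2),len(p),'ztop95',np.percentile(q[:,2],[5,95]).round(4))
E
python3 - <<'E'
from h import *
for f in('w5',):jarfit(f,(.5933,-.1568),.0751)
for f in('w6','w7'):jarfit(f,(.5933,-.1568),.006)
E
python3 -m crank '[{"fingers":-1,"x":0,"y":0,"z":0,"ax":0,"ay":0,"az":0},{"fingers":-1,"x":0,"y":0,"z":0,"ax":0,"ay":0,"az":0}]'
python3 - <<'E'
from h import *
o=env.get_obs();print(o['force'].round(2),o['torque'].round(3),o['joint_efforts'].round(2))
E
```

```text
w5 jar rel [ 1.5  -0.64  2.91] 0.56 417 ztop95 [0.1098 0.1209]
w6 jar rel [-0.21  0.58  8.03] 0.56 401 ztop95 [0.0406 0.0517]
w7 jar rel [-0.11 -0.27  8.22] 0.55 407 ztop95 [0.0405 0.0517]
t: 9.2
ee_pos: [0.593, -0.1582, 0.0615]
tool_rot: [-0.372, 0.928, -0.001, 0.001]
force: [-0.2, -1.1, 5.3]
opening: 0.551
[-0.21 -1.1   5.31] [-0.085 -0.113 -0.555] [  1.09 -54.94  45.89   0.28   0.11  -0.56]
```

```bash

python3 -m crank '[{"fingers":-1,"x":0,"y":0,"z":0,"ax":0,"ay":0,"az":-0.03},{"fingers":-1,"x":0,"y":0,"z":-0.0001,"ax":0,"ay":0,"az":-0.06},{"fingers":-1,"x":0,"y":0,"z":-0.0001,"ax":0,"ay":0,"az":-0.1},{"fingers":-1,"x":0,"y":0,"z":-0.0001,"ax":0,"ay":0,"az":-0.1}]'
python3 - <<'E'
from h import *
o=env.get_obs();print(o['force'].round(2),o['torque'].round(3));goto([.5923,-.1572,.0603],156.9)
snap('wrist','w8');jarfit('w8',(.5933,-.1568),.006)
E
```

```text
t: 9.53
ee_pos: [0.5929, -0.1584, 0.0619]
tool_rot: [-0.419, 0.908, -0.001, 0.0]
force: [-1.4, -1.0, 8.5]
opening: 0.55
[-1.43 -0.98  8.46] [-0.392  0.418 -0.338]
t 9.53 pos [ 0.5929 -0.1584  0.0619] yaw -130.41 zax [ 0.0016 -0.0016 -1.    ] tool shift [-0.0006  0.0012  0.0016]
rotvec to level+yaw [-0.002   0.0013  1.2686]
w8 jar rel [-0.08 -0.32  8.11] 0.55 421 ztop95 [0.0407 0.0517]
```

View pics/w8.png

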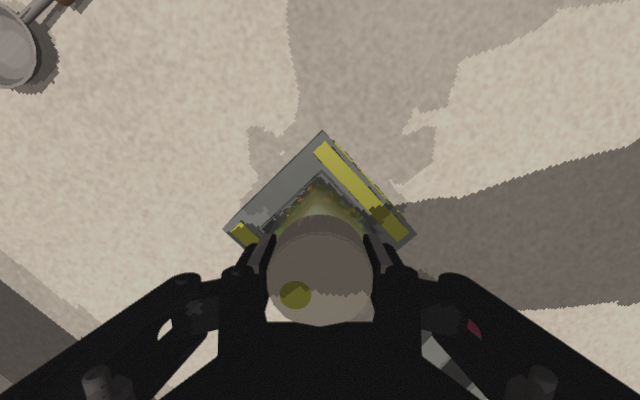

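```bash

python3 -m crank '[{"fingers":-1,"x":0,"y":0,"z":-0.0002,"ax":0,"ay":0,"az":-0.03},{"fingers":-1,"x":0,"y":0,"z":-0.0005,"ax":0,"ay":0,"az":-0.06},{"fingers":-1,"x":0,"y":0,"z":-0.0005,"ax":0,"ay":0,"az":-0.06}]'
python3 - <<'E'
from h import *
o=env.get_obs();print(o['force'].round(2),o['torque'].round(3));goto([.5923,-.1572,.0603],156.9)
E
python3 -m crank '[{"fingers":-1,"x":0,"y":0,"z":-0.0005,"ax":0,"ay":0,"az":0},{"fingers":-1,"x":0,"y":0,"z":-0.001,"ax":0,"ay":0,"az":0},{"fingers":-1,"x":0,"y":0,"z":-0.001,"ax":0,"ay":0,"az":0}]'
python3 - <<'E'
from h import *
o=env.get_obs();print(o['force'].round(2),o['torque'].round(3));goto([.5923,-.1572,.0603],156.9)
snap('wrist','w9');jarfit('w9',(.5933,-.1568),.006)
E
```

```text
t: 9.83
ee_pos: [0.5935, -0.159, 0.063]
tool_rot: [-0.446, 0.895, -0.002, 0.001]
force: [-1.7, -4.6, 13.6]
opening: 0.546
[-1.68 -4.59 13.56] [-0.863  0.396  0.167]
t 9.83 pos [ 0.5935 -0.159   0.063 ] yaw -126.99 zax [ 0.003  -0.0029 -1.    ] tool shift [-0.0007  0.0021  0.0026]
rotvec to level+yaw [-0.0038  0.0023  1.3284]
t: 10.08
ee_pos: [0.5933, -0.1587, 0.0635]
tool_rot: [-0.446, 0.895, -0.002, 0.001]
force: [1.2, -2.8, 7.5]
opening: 0.547
[ 1.21 -2.78  7.46] [-0.621 -0.137  0.044]
t 10.08 pos [ 0.5933 -0.1587  0.0635] yaw -127.08 zax [ 0.0025 -0.0021 -1.    ] tool shift [-0.0006  0.0017  0.0032]
rotvec to level+yaw [-0.0029  0.0021  1.3267]
w9 jar rel [-0.32 -0.02  7.44] 0.54 419 ztop95 [0.0406 0.0514]
```

Torque about z has dropped to about zero and the cap is being pushed up, so the thread has let go at roughly 71° relative. I lift slowly.

```bash

python3 -m crank '[{"fingers":-1,"x":0,"y":0,"z":-0.0005,"ax":0,"ay":0,"az":0},{"fingers":-1,"x":0,"y":0,"z":-0.001,"ax":0,"ay":0,"az":0},{"fingers":-1,"x":0,"y":0,"z":-0.002,"ax":0,"ay":0,"az":0},{"fingers":-1,"x":0,"y":0,"z":-0.003,"ax":0,"ay":0,"az":0}]'
python3 - <<'E'
from h import *
o=env.get_obs();print(o['force'].round(2),o['torque'].round(3));goto([.5923,-.1572,.0603],156.9)
snap('wrist','w10');jarfit('w10',(.5933,-.1568),.006)
s=load('w10');a=cv2.resize(s['im'][120:340,210:430,::-1],None,fx=3,fy=2.7,interpolation=cv2.INTER_CUBIC);cv2.imwrite('pics/cw10.png',cv2.convertScaleAbs(a,alpha=1.5))
E
```

```text
t: 10.47
ee_pos: [0.5917, -0.1573, 0.0646]
tool_rot: [-0.446, 0.895, 0.001, -0.0]
force: [0.6, -1.3, -0.4]
opening: 0.551
[ 0.64 -1.33 -0.44] [-0.038 -0.021  0.016]
t 10.47 pos [ 0.5917 -0.1573  0.0646] yaw -126.98 zax [-1.1e-03  8.0e-04 -1.0e+00] tool shift [-0.0004 -0.0004  0.0043]
rotvec to level+yaw [ 1.2000e-03 -9.0000e-04  1.3286e+00]
w10 jar rel [-0.41  0.02  7.22] 0.54 407 ztop95 [0.0409 0.0516]
```

View pics/cw10.png

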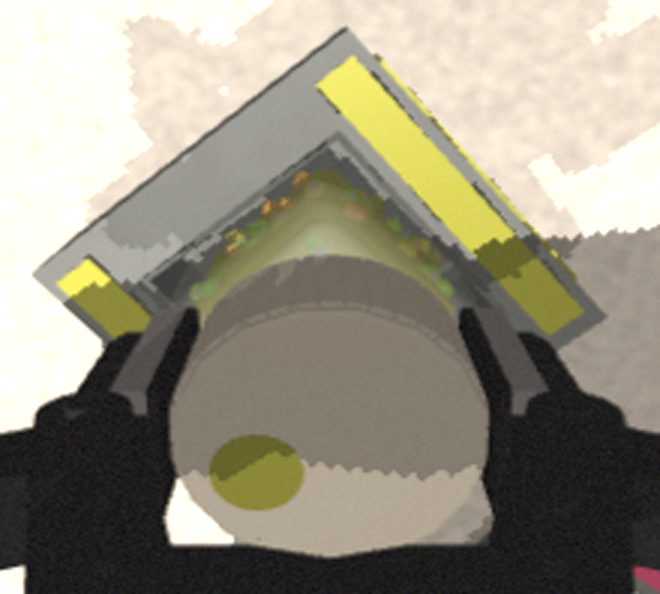

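```bash

python3 -m crank '[{"fingers":-1,"x":0,"y":0,"z":-0.001,"ax":0,"ay":0,"az":0},{"fingers":-1,"x":0,"y":0,"z":-0.003,"ax":0,"ay":0,"az":0},{"fingers":-1,"x":0,"y":0,"z":-0.006,"ax":0,"ay":0,"az":0},{"fingers":-1,"x":0,"y":0,"z":-0.009,"ax":0,"ay":0,"az":0},{"fingers":-1,"x":0,"y":0,"z":-0.012,"ax":0,"ay":0,"az":0}]'
python3 - <<'E'
from h import *
o=env.get_obs();print(o['force'].round(2),o['torque'].round(3));goto([.5923,-.1577,.1014],-127)
E
python3 -m crank '[{"fingers":-1,"x":0,"y":0,"z":-0.004,"ax":0,"ay":0,"az":0},{"fingers":-1,"x":0,"y":0,"z":-0.009,"ax":0,"ay":0,"az":0},{"fingers":-1,"x":0,"y":0,"z":-0.014,"ax":0,"ay":0,"az":0},{"fingers":-1,"x":0,"y":0,"z":-0.019,"ax":0,"ay":0,"az":0},{"fingers":-1,"x":0,"y":0,"z":-0.023,"ax":0,"ay":0,"az":0}]'
python3 -m crank '[{"fingers":-1,"x":0,"y":0,"z":-0.001,"ax":0,"ay":0,"az":0},{"fingers":-1,"x":0,"y":0,"z":-0.001,"ax":0,"ay":0,"az":0},{"fingers":-1,"x":0,"y":0,"z":-0.001,"ax":0,"ay":0,"az":0},{"fingers":-1,"x":0,"y":0,"z":-0.001,"ax":0,"ay":0,"az":0},{"fingers":-1,"x":0,"y":0,"z":-0.001,"ax":0,"ay":0,"az":0}]'
python3 - <<'E'
from h import *
o=env.get_obs();print(o['force'].round(2),o['torque'].round(3),o['qvel'].round(3));goto([.5923,-.1577,.1014],-127)
snap('wrist','w11');jarfit('w11',(.5933,-.1568),.006);snap('scene','s11');snap('top','t11')
s=load('s11');a=cv2.resize(s['im'][120:250,190:350,::-1],None,fx=4.5,fy=4.5,interpolation=cv2.INTER_CUBIC);cv2.imwrite('pics/cs11.png',cv2.convertScaleAbs(a,alpha=1.3))
E
```

```text
t: 10.93
ee_pos: [0.5922, -0.1576, 0.0775]
tool_rot: [-0.447, 0.895, 0.0, 0.0]
force: [-0.9, 0.3, -1.6]
opening: 0.548
[-0.93  0.3  -1.65] [-0.034  0.085 -0.034]
t 10.93 pos [ 0.5922 -0.1576  0.0775] yaw -126.93 zax [ 1.e-04  2.e-04 -1.e+00] tool shift [ 0.     -0.0001 -0.0239]
rotvec to level+yaw [0.0001 0.0002 0.0011]
t: 11.35
ee_pos: [0.5924, -0.1578, 0.101]
tool_rot: [-0.447, 0.895, -0.0, 0.0]
force: [0.4, -1.0, -0.3]
opening: 0.551
t: 11.77
ee_pos: [0.592, -0.1576, 0.1007]
tool_rot: [-0.447, 0.895, 0.0, -0.0]
force: [-0.4, -0.5, -0.7]
opening: 0.547
[-0.41 -0.45 -0.67] [-0.022  0.057  0.026] [-0.001  0.001  0.001 -0.001 -0.001 -0.001]
t 11.77 pos [ 0.592  -0.1576  0.1007] yaw -126.94 zax [-5.e-04  3.e-04 -1.e+00] tool shift [-0.0001 -0.0003 -0.0007]
rotvec to level+yaw [ 0.0006 -0.      0.0011]
w11 jar rel [-0.36 -0.32  7.25] 0.54 232 ztop95 [0.0405 0.0515]
```

View pics/cs11.png

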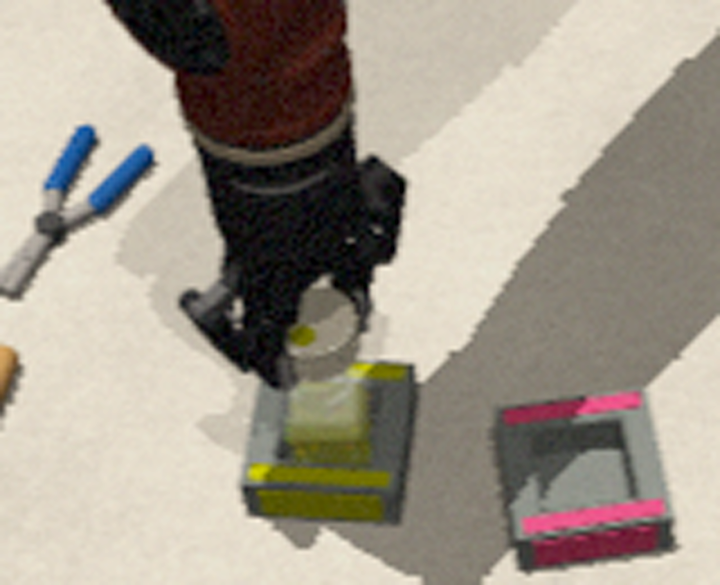

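View pics/w11.png

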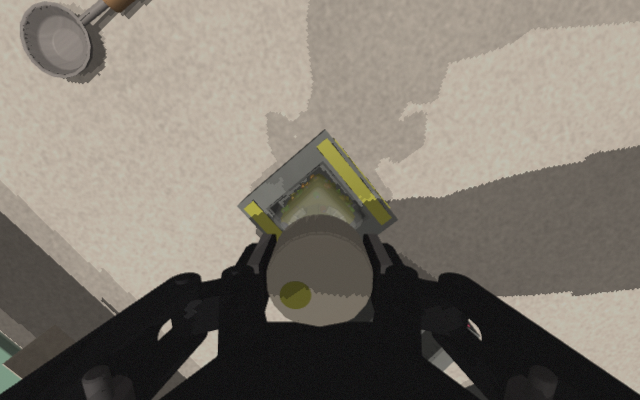

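View pics/t11.png

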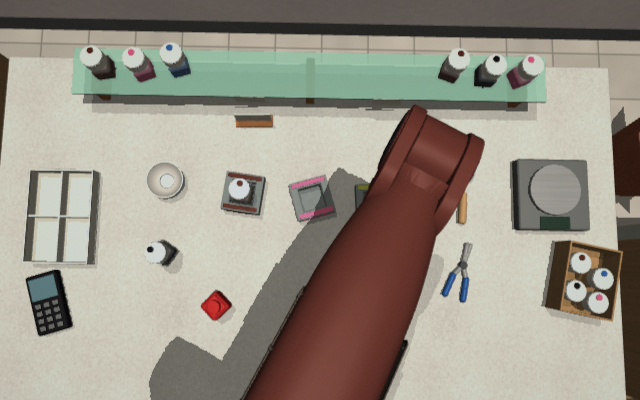

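```bash
python3 - <<'E'
from h import *
for f in('w3','w11','s11'):
    W=cloud(load(f)); tz={'w3':.1582}.get(f,.1007); c=(.456,.1894) if f=='w3' else (.5925,-.1572)
    m=np.hypot(W[...,0]-c[0],W[...,1]-c[1])<.024
    q=W[m&(W[...,2]>tz+.02)&(W[...,2]<tz+.045)][:,2]
    print(f,'cap top-tcp',(np.median(q)-tz).round(4),len(q))
    if f!='w3':
        k=np.hypot(W[...,0]-c[0],W[...,1]-c[1])<.04
        z=W[k][:,2];h,e=np.histogram(z[(z>.03)&(z<.14)],np.arange(.03,.14,.003));print([(round(float(a),3),int(b)) for a,b in zip(e,h) if b])
    capfit(f,c,tz+.0347,.03)
W=cloud(load('w11'));W5=cloud(load('w10'))
for nm,w in(('w10',W5),('w11',W)):
    k=(abs(w[...,0]-.593)<.035)&(abs(w[...,1]+.157)<.035);z=w[k][:,2];z=z[(z>.054)&(z<.075)];print(nm,np.histogram(z,np.arange(.054,.076,.002)))
E
```

```text
w3 cap top-tcp 0.0351 8960
w3 9272 circ [455.1 189.7] 29.7 ell [454.8 190.1] [47.8 60.9] mean [454.  190.6] dot [458.7 177.5] z 0.1934
w11 cap top-tcp 0.0351 9006
[(0.03, 52), (0.033, 830), (0.036, 1369), (0.039, 62), (0.042, 48), (0.045, 57), (0.048, 64), (0.051, 190), (0.054, 529), (0.057, 384), (0.06, 118), (0.063, 499), (0.066, 182), (0.069, 30), (0.072, 32), (0.075, 44), (0.078, 243), (0.081, 95), (0.084, 48), (0.087, 12), (0.102, 5), (0.105, 28), (0.108, 98), (0.111, 258), (0.114, 284), (0.117, 303), (0.12, 341), (0.123, 357), (0.126, 370), (0.129, 414), (0.132, 1040), (0.135, 7530)]
w11 9278 circ [ 592.  -157.8] 29.7 ell [ 591.7 -158. ] [47.7 61.3] mean [ 590.9 -158.4] dot [ 604.9 -157.9] z 0.1359
s11 cap top-tcp 0.0341 211
[(0.03, 35), (0.033, 112), (0.036, 65), (0.039, 20), (0.042, 9), (0.045, 18), (0.048, 19), (0.051, 32), (0.054, 42), (0.057, 29), (0.06, 23), (0.063, 49), (0.066, 26), (0.069, 3), (0.072, 4), (0.075, 13), (0.078, 22), (0.081, 12), (0.084, 6), (0.087, 8), (0.09, 1), (0.105, 6), (0.108, 10), (0.111, 19), (0.114, 21), (0.117, 23), (0.12, 18), (0.123, 11), (0.126, 20), (0.129, 40), (0.132, 89), (0.135, 99)]
s11 220 circ [ 593.5 -156.2] 29.1 ell [ 593.8 -151.4] [36.  61.2] mean [ 595.1 -151.6] dot [ 599.6 -158.5] z 0.1349
w10 (array([289, 647, 188,  42,  91, 133,  68,  10,  23,  51]), array([0.054, 0.056, 0.058, 0.06 , 0.062, 0.064, 0.066, 0.068, 0.07 ,
       0.072, 0.074]))
w11 (array([240, 595,  78,  65, 155, 397, 175,  18,  19,  24]), array([0.054, 0.056, 0.058, 0.06 , 0.062, 0.064, 0.066, 0.068, 0.07 ,
       0.072, 0.074]))
```

```bash
python3 -c "
from plant import env
print(env.finish_job())"
```

```text
the job is handed in; nothing more can be done
None
```

The jar of yellow-green beads is seated in its own holder. Its cap is off and still in the gripper, level, about 20 mm above the open mouth. I handed the job in at about 12 s of the 48 s allowed, and no verdict came back.

**How it went:** I gripped the tight cap, carried the jar over and turned it about 4° to line up with the pocket. On lowering, it touched the pocket floor at the expected height, within 0.1 mm. I turned the cap anticlockwise until the torque fell to zero, then lifted it straight up.

**Last checks:**
- **Cap:** it had not slipped in the grip. Its lower edge is at about 110 mm and the jar rim at about 90 mm. The arm was still and the tool level to within 0.001 rad.
- **Jar:** the body and shoulder heights match a fully home jar. It sits about 4° round within the pocket's play.
- **Other things:** they look unmoved in the parts of the last top view that the arm does not cover. The scoop is partly hidden there, and I did not measure any of them.

**What was off:**
- **Torque:** it reached about 0.9 N m near 63° to 67° of the turn, above the stated 0.2 to 0.4, before the thread let go.
- **Turn angle:** the tool turned about 76°, which is about 71° relative to the jar.
- **Scene camera:** it read positions up to 6 mm away from the other two, so I relied on the wrist camera.

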